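Turn the tray round in the rattan box and shut the lid

TASK

The teak tray in the open rattan box has been put in back to front, with its three small compartments on the hinge side. Lift it out by its square knob, turn it half round so that the one long compartment lies at the hinge and the three small ones lie at the front, lower it (do not drop it) until it sits fully home, and only then close the lid completely. Leave the other things on the shelf where they are.

Things in the scene. Friction and masses are not known exactly. Their poses are not given: they have to be found in the camera images.
- box: Rattan box, fixed, outside 150 (x) x 190 (y) x 80 mm high, walls and floor 6 mm, so inside 138 x 178 mm. Origin: centre of its underside, z up. The lid's hinge is on the +x rim; the -x side is the front. It stands with the hinge to the robot's left (world +y) and the front to the right, turned from that by up to 0.4 rad.
- tray: Teak tray in the box, 2 mm play on every side; 134 (x) x 174 (y) mm, 38 high, lower edges bevelled 4 mm, 0.3 kg. Origin: centre of its underside; seated, 6 mm above the box's origin. Three small compartments on its -x side, one long on +x. Starts with x against the box's x, must end along it. To turn, lift it over the rim and 60 mm off the hinge: corners, 110 mm out, must clear the lid.
- tray_knob (a point): Centre of the top of the tray's knob: a square post 26 x 26 mm in the tray's middle, faces square to its sides, top 66 mm above the tray's underside (8 mm below the box's rim when seated). Grip it across either pair of faces; the tray's dividers end 34 mm below this point. Gripped across x, a wide gripper body comes close to the raised lid.
- tray_small (a point): Point on the tray's underside below the middle small compartment, 35 mm from the tray's centre towards its -x side.
- lid (a joint): Lid angle, rad: 0 closed on the rim, 1.57 upright, 1.95 fully open, leaning back; starts at 1.65 to 1.9. Stiff hinge: stays at any angle, takes 2 to 5 N at the edge to move. Flat panel 150 (hinge to free edge) x 190 x 8 mm, no handle; push it shut from behind with closed fingers. Closed, its underside lies on the rim, its top 88 mm above the shelf.
- lid_hinge (a point): Middle of the hinge line, on the box's +x rim, 75 mm from the box's centre and 80 mm above its underside. The hinge axis is the box's y.
- lid_edge (a point): Middle of the lid's free edge, at half its thickness, 150 mm from the hinge; moves with the lid.
- incense_holder: Bystander: white ceramic incense holder, round dish 84 mm wide, 38 mm high, at the front of the box. Origin: centre of its underside.
- candle_jar: Bystander: amber glass candle jar with cork lid, 68 mm wide, 65 mm high, on the far side of the box (its -y side). Origin: centre of its underside.
- tumbler: Bystander: steel tumbler with black twist cap, 72 mm wide, 176 mm high, standing at the left. Origin: centre of its underside.
- speaker: Bystander: grey cloth-covered round speaker, 84 mm wide, 104 mm high, standing at the left. Origin: centre of its underside.
- cork_low: Bystander: lower of two stacked cork yoga blocks, each 150 x 225 x 75 mm, at the right. Origin: centre of its underside.
- cork_high: Bystander: the upper cork block, top at 150 mm. Origin: centre of its underside.
- ball_center (a point): Bystander: centre of the grey massage ball, 68 mm wide, lying in a fixed wooden bowl 124 mm wide and 45 mm high at the right.
Not all that is in view belongs to the job. Leave any blue look-alike of the tray alone.

How it is judged (in metres and radians):
On the way, in this order (a step that is already met when the one before it is completed fails the run):
1. the tray is lifted clear of the box (z of tray in the frame of box above 0.078 m), for 0.1 s.
2. with the lid still open, the tray sits fully home the right way round, let go (x of tray_small in the frame of box below -0.025 m and horizontal distance between tray and box below 0.006 m and z of tray in the frame of box below 0.01 m and angle between the x axis of tray and the x axis of box, either way round below 0.06 rad and angle between tray's own z axis and vertical below 0.04 rad and contact force between the fingers and tray below 0.2 N and value of joint lid above 0.5 rad), for 0.2 s.
At the end, for the whole second after the job is handed in: The tray lies in the box with its three small compartments on the front (-x) side, centred within 6 mm, turned within 0.06 rad, level within 0.04 rad and at most 4 mm above its seat; the lid is closed to within 0.06 rad; tray and lid are at rest (x of tray_small in the frame of box below -0.025 m and horizontal distance between tray and box below 0.006 m and z of tray in the frame of box below 0.01 m and angle between the x axis of tray and the x axis of box, either way round below 0.06 rad and angle between tray's own z axis and vertical below 0.04 rad and value of joint lid below 0.06 rad and linear speed of tray below 0.02 m/s and velocity of joint lid below 0.05 rad/s); the robot touches nothing.
It fails at once if a bystander is moved by more than 40 mm (distance of any of incense_holder, candle_jar, tumbler, speaker, cork_low, cork_high, ball_center from where it was at the start of the episode above 0.04 m).
It fails at once if a bystander is tipped by more than 0.5 rad (angle between any of incense_holder, candle_jar, tumbler, speaker, cork_low, cork_high's own z axis and vertical above 0.5 rad).
It fails at once if the tray is dropped: it falls at more than 0.7 m/s (a free fall of about 25 mm) with no finger on it (linear speed of tray above 0.7 m/s and contact force between the fingers and tray below 0.2 N).
It also fails if it takes over 72 s, if anything falls off the work surface, if the arm or the gripper's body presses on something with over 40 N, if the wrist force passes 120 N, or if a joint passes its speed limit or range.

ROBOT

A 6-joint arm with a two-finger parallel gripper is mounted at the origin on the work surface. World frame = base frame: x ahead of the robot, y to its left, z up, the work surface at z = 0. Lengths are in mm, angles in rad, forces in N, time in s.
With the tool pointing down it reaches from about 350 to 975 mm from the base axis. Payload 7.1 kg.
Tool frame: the origin (TCP) lies on the front face of the gripper's body, between the roots of the fingers; the fingertips stand 80 mm ahead of it and the grasp point (between the pads) lies 61 mm ahead of it; z points along the fingers, y is the line along which they close (so a half turn about z gives the same grasp; the last joint's range is limited). The gripper opens to 88 mm and grips with 3 to 60 N. Pads are 20 mm wide; open, the fingers measure 115 mm over their backs; the gripper's body (75 mm by 178 mm) begins 61 mm behind the grasp point.
Start: joints at [-1.306, 0.423, 1.63, -0, 1.089, -0.019], TCP at [175.022, -599.977, 302.675] pointing down, gripper open.
Joint ranges: [-3, 3], [-0.9, 2.11], [0.09, 2.58], [-1.31, 4.45], [0.11, 2.69], [-2.54, 2.54]. Speed limits (rad/s): [2.39, 2.39, 3.01, 3.14, 3.14, 3.14].

INTERFACE

Orientations are given as a rotation vector (axis times angle).
In Python, from workcell import readout, vision, close_job gives the robot as it stands.
- The arm moves only by the tool servo_tool, never from a script. Its argument "plan" is a list that holds one entry, the list of rows, each a list of 7 numbers: the gripper command: -1 is fully open, 1 is shut, values between are in proportion, then the shift along the world's x, y, z in units of 40 mm (1.0 is 40 mm), then the turn, a rotation vector about the world's x, y, z in units of 5 degrees (1.0 is 5 degrees). A call has 1 to 5 rows; each row shifts and turns the commanded pose from where the row before left it; what a row does not reach is not made up. A row lasts 1/12 s, in which the tool goes at most 41.7 mm and 7.16 degrees, less where a joint would pass 70% of its speed; a pose out of reach is approached as far as the arm can. A call is refused whole if a number of a shift passes 1 or a number of a turn 1, either way. A call with a gripper value outside its range is refused whole. The fingers move at their own pace and stop on an object; the grip force is fixed at half the most. Time passes only in rows, so rows that do not move let the fingers close. It gives the time, the measured TCP pose, the force, the opening and the grip force at its end, in the units of the state.
- readout.get_obs(): the state, without advancing time (a new reading comes with each control period).
- vision.get_image(name): name is "scene" or "top" or "wrist"; returns the picture (420x560x3 uint8, red, green, blue); there is no depth.
- vision.camera_params(name): a dict with "fx", "fy", "cx", "cy" (pixels), "rvec" (rotation vector, rad) and "tvec" (3), from world to camera coordinates, as OpenCV has them; the wrist camera has in their place "hand_eye" (4x4, takes a point from camera to tool coordinates, whose origin is the TCP and whose axes are the flange's). Camera axes: x right, y down, z forward; pixel columns grow to the right and rows downward; lengths in mm; the calibration is good to about 2 mm. A picture is of the moment at which its call begins: read the wrist's pose just before it. camera_params takes no time and is no camera call.
- close_job(): hands the job in; it is judged then, once.
The state is a dict: "t": time; "qpos": joint angles; "qvel": joint speeds; "joint_torque": joint torques, N m; "ee_pos": TCP position; "orientation": TCP orientation; "ft_force": force on the tool from outside, world axes, zero at the start; "moment": the same for the moment, N m; "width": finger opening in mm; "grasp_force": force on a finger pad.
Only numpy, scipy, OpenCV 4.12 (cv2) and the standard library are available. Lean on these libraries where they do the work, as an engineer would, in place of code of your own. Each camera call takes 0.05 s, during which the arm holds its last target. There are 200 camera calls.

## Working session

There is one attempt and no reset: what is moved stays moved. The work goes in short steps, Python scripts to look and compute and a tool call to move; the robot and the scene stay as the last step left them, time stands still between calls to the robot, and variables do not carry over. Pictures are saved under pics/ and viewed, at most 10 in all, crops included, and the job is handed in when it is done.

Besides the shell and the picture viewer there is one more tool, called after "Request:" as a command line: name --argument value ..., lists and objects as JSON in quotes. servo_tool: Moves the arm, as the interface text tells. Its arguments: {"type":"object","properties":{"plan":{"type":"array"}},"required":["plan"]}

```bash
mkdir -p pics
cat > h.py <<'E'
import numpy as np,cv2
from workcell import readout,vision,close_job
def save(n,f):
    im=vision.get_image(n); cv2.imwrite('pics/'+f,im[:,:,::-1]); return im
def ray(n,u,v):
    p=vision.camera_params(n); R=cv2.Rodrigues(np.array(p['rvec'],float))[0]; t=np.array(p['tvec'],float).ravel()
    d=R.T@np.array([(u-p['cx'])/p['fx'],(v-p['cy'])/p['fy'],1.]); return -R.T@t,d
def onz(n,u,v,z):
    o,d=ray(n,u,v); return o+d*(z-o[2])/d[2]
def proj(n,P):
    p=vision.camera_params(n); R=cv2.Rodrigues(np.array(p['rvec'],float))[0]; t=np.array(p['tvec'],float).ravel()
    c=R@np.array(P,float)+t; return np.array([p['fx']*c[0]/c[2]+p['cx'],p['fy']*c[1]/c[2]+p['cy']])
E
python3 -c "
from h import *
a=save('scene','s0.png');b=save('top','t0.png')
for n in('scene','top'):print(n,ray(n,280,210),vision.camera_params(n)['fx'])
print(readout.get_obs())"
```

```text
scene (array([1320.56394061, -231.34432514,  991.26769867]), array([-0.64585168,  0.15040122, -0.74851893])) 447.8345219053264
top (array([ 383.01025084,  -25.50133566, 1598.10868727]), array([ 0.0906055 ,  0.00811761, -0.99600077])) 526.2522009554323
{'t': 0.1, 'qpos': array([-1.30598534e+00,  4.23758877e-01,  1.63056784e+00, -6.44042124e-06,
        1.08859237e+00, -1.90141164e-02]), 'qvel': array([-0.00088869, -0.00164294, -0.00453875,  0.00044854,  0.0015269 ,
       -0.00032458]), 'joint_torque': array([-7.04712274e-04, -5.45612240e+01, -2.74324715e+01,  6.44368306e-02,
        1.87821494e-02, -3.40211375e-05]), 'ee_pos': array([ 174.93669816, -599.63302643,  302.00078888]), 'orientation': array([-3.10870800e+00, -4.44155047e-01,  2.64202304e-04]), 'ft_force': array([ 0.08029551, -0.17773309,  0.04845526]), 'moment': array([-0.0005085 , -0.04845676, -0.02232772]), 'grasp_force': 0.0, 'width': 87.70418017725007}
```

View pics/s0.png

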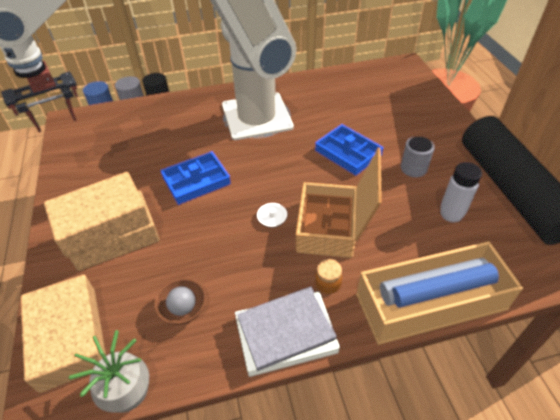

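View pics/t0.png

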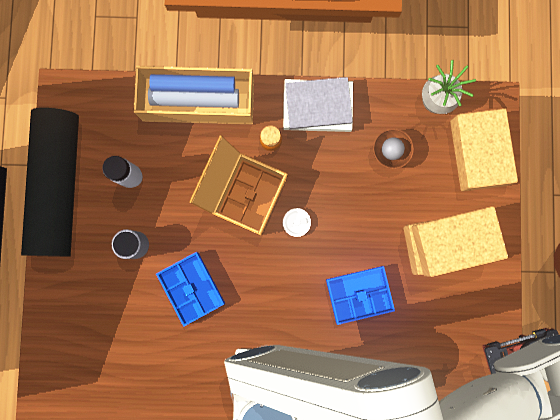

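The top view shows the rattan box at about (245,195), with its lid raised to the left. Around it are the candle at (270,136), the incense dish at (297,222), the tumbler at (120,170) and the speaker at (128,244). There are three trays: blue ones at (190,289) and (361,296), and a brown teak one inside the box at (250,195). The brown one is the tray meant, so I'll enlarge it.

```bash
python3 -c "
import cv2
a=cv2.imread('pics/t0.png')[125:245,180:320];b=cv2.imread('pics/s0.png')[145:265,280:400]
cv2.imwrite('pics/c0.png',cv2.resize(a,(700,600),interpolation=cv2.INTER_CUBIC))
cv2.imwrite('pics/c1.png',cv2.resize(b,(600,600),interpolation=cv2.INTER_CUBIC))"
```

```text
(no output)
```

View pics/c0.png

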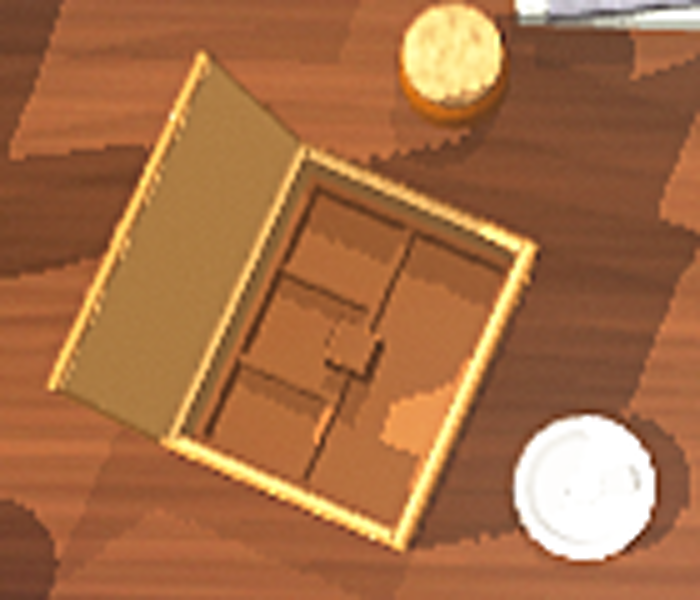

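The crop shows the brown tray with three small compartments on the lid (hinge) side and the knob at crop (352,345). That confirms it as the one to turn. Rim outer corners in the crop are at (538,243), (403,550), (300,146) and (165,440), and the lid's free-edge corners are at (203,52) and (50,388).

```bash
cat > m.py <<'E'
from h import *
f=lambda c,z:onz('top',(c[0]+.5)/5-.5+180,(c[1]+.5)/5-.5+125,z)
F1,F2,H1,H2=[f(c,80) for c in((536,243),(403,548),(303,146),(165,440))]
for n,a,b in(('front',F1,F2),('hinge',H1,H2),('s1',F1,H1),('s2',F2,H2)): print(n,np.linalg.norm(a-b))
C=(F1+F2+H1+H2)/4; print('C',C)
for a in(F1-F2,H1-H2):print('yaw y-axis',np.arctan2(*(a)[:2][::-1]))
for a in(H1-F1,H2-F2):print('yaw x',np.arctan2(a[1],a[0]))
print('knob',f((352,345),72))
L=[f(c,0) for c in((203,52),(50,388))]
# lid edge: on the vertical plane.. solve angle by radius 150 from hinge
o,_=ray('top',0,0)
ux=(H1-F1+H2-F2);ux/=np.linalg.norm(ux);Hm=(H1+H2)/2
m=((203+50)/2,(52+388)/2)
for th in np.arange(1.55,1.96,.05):
    E=Hm+150*(np.array([0,0,1])*np.sin(th)-ux*np.cos(th)); p=proj('top',E); print(round(th,2),((p+.5-[180,125])*5-.5).round(), E.round(), end=' ')
print(m)
print('incense',onz('top',180+585/5,125+487/5,38),'candle',onz('top',180+452/5,125+50/5,65))
for n,u,v,z in(('tumbler',117,168,176),('speaker',126,243,104)):print(n,onz('top',u,v,z))
E
python3 m.py
```

```text
front 193.65405799315192
hinge 189.41968727912203
s1 147.5733837521961
s2 151.30910546237786
C [567.49880315  75.24509164  80.        ]
yaw y-axis -0.3814361575202394
yaw y-axis -0.4010715489478017
yaw x 1.1997909666740325
yaw x 1.171306047376165
knob [567.54518844  75.72054669  72.        ]
1.55 [209. 254.] [594. 142. 230.] 1.6 [196. 248.] [597. 149. 230.] 1.65 [183. 243.] [600. 155. 230.] 1.7 [170. 237.] [603. 162. 229.] 1.75 [158. 232.] [606. 169. 228.] 1.8 [145. 227.] [608. 176. 226.] 1.85 [133. 222.] [611. 183. 224.] 1.9 [122. 218.] [614. 189. 222.] 1.95 [110. 213.] [616. 196. 219.] (126.5, 220.0)
incense [489.28782605 -64.2758955   38.        ] candle [744.57866659  21.41119349  65.        ]
tumbler [615.39401867 432.82851991 176.        ]
speaker [413.73234685 419.30045397 104.        ]
```

View pics/c1.png

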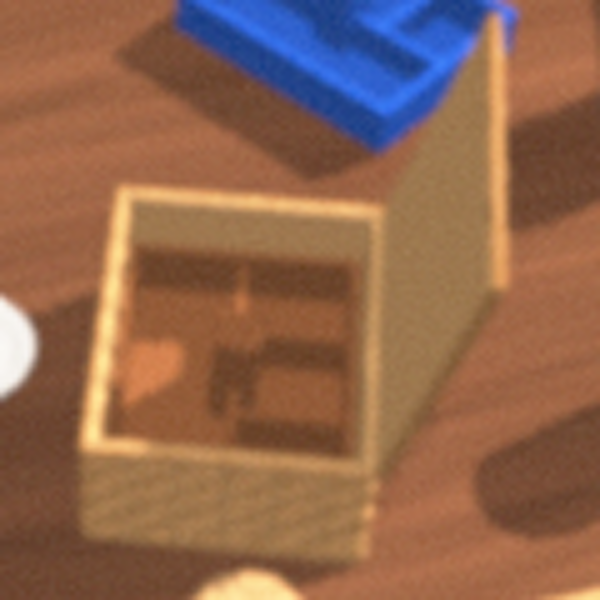

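Box centre is about (567.5, 75.3), with its x axis at yaw 1.18 and the lid at about 1.88. The knob lies at the centre and the sizes agree with those given. For the half turn to fit within joint 6's range I grip across x, with q6 going from 2.09 to −1.05, so the approach needs about −38.5° of turn.

Request:
servo_tool --plan '[[[-1,0.49,0.844,0,0,0,-0.385],[-1,0.49,0.844,0,0,0,-0.385],[-1,0.49,0.844,0,0,0,-0.385],[-1,0.49,0.844,0,0,0,-0.385],[-1,0.49,0.844,0,0,0,-0.385]]]'

```text
t: 0.52
ee_pos: [273.4, -429.4, 302.3]
orientation: [-3.136, -0.178, 0.0]
ft_force: [0.5, -0.1, -0.6]
width: 87.9
grasp_force: 0.0
```

Request:
servo_tool --plan '[[[-1,0.49,0.844,0,0,0,-0.385],[-1,0.49,0.844,0,0,0,-0.385],[-1,0.49,0.844,0,0,0,-0.385],[-1,0.49,0.844,0,0,0,-0.385],[-1,0.49,0.844,0,0,0,-0.385]]]'

```text
t: 0.93
ee_pos: [371.4, -260.6, 302.6]
orientation: [-3.14, 0.085, 0.0]
ft_force: [1.0, -0.2, 0.0]
width: 87.6
grasp_force: 0.0
```

Request:
servo_tool --plan '[[[-1,0.49,0.844,0,0,0,-0.385],[-1,0.49,0.844,0,0,0,-0.385],[-1,0.49,0.844,0,0,0,-0.385],[-1,0.49,0.844,0,0,0,-0.385],[-1,0.49,0.844,0,0,0,-0.385]]]'

```text
t: 1.35
ee_pos: [469.4, -91.6, 302.6]
orientation: [3.122, -0.348, -0.0]
ft_force: [0.6, -0.6, 0.3]
width: 87.9
grasp_force: 0.0
```

Request:
servo_tool --plan '[[[-1,0.49,0.844,0,0,0,-0.385],[-1,0.49,0.844,0,0,0,-0.385],[-1,0.49,0.844,0,0,0,-0.385],[-1,0.49,0.844,0,0,0,-0.385],[-1,0,0,0,0,0,0]]]'

```text
t: 1.77
ee_pos: [550.2, 46.4, 302.7]
orientation: [-3.091, 0.55, -0.003]
ft_force: [-0.5, 1.2, 0.4]
width: 87.4
grasp_force: 0.0
```

```bash
cat >> h.py <<'E'
def wristT():
    o=readout.get_obs(); p=vision.camera_params('wrist'); T=np.eye(4); T[:3,:3]=cv2.Rodrigues(np.array(o['orientation']))[0]; T[:3,3]=o['ee_pos']
    return T@np.array(p['hand_eye']),p,o
def wonz(T,p,u,v,z):
    d=T[:3,:3]@np.array([(u-p['cx'])/p['fx'],(v-p['cy'])/p['fy'],1.]); return T[:3,3]+d*(z-T[2,3])/d[2]
def tooly(o): # heading of tool y
    R=cv2.Rodrigues(np.array(o['orientation']))[0]; return np.arctan2(R[1,1],R[0,1]),R[:,2]
E
python3 -c "
from h import *
T,p,o=wristT();np.savez('w1.npz',T=T);save('wrist','w1.png');print(tooly(o),o['ee_pos'],o['qpos'][5])"
```

```text
(np.float64(-1.9230621307488678), array([ 0.00241728,  0.00155259, -0.99999587])) [550.20224995  46.35197233 302.71842933] 1.9841351417011572
```

View pics/w1.png

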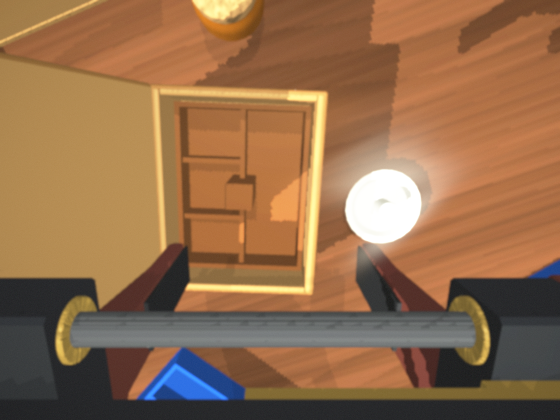

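The wrist view shows the box rim with corners near (327,92), (153,88), (312,293) and (162,289). The knob is at about (240,193). The open fingers show at the bottom of the picture.

```bash
python3 -c "
from h import *
a=cv2.imread('pics/w1.png')[80:300,145:335];cv2.imwrite('pics/c2.png',cv2.resize(a,None,fx=2.7,fy=2.7,interpolation=cv2.INTER_CUBIC))
T=np.load('w1.npz')['T'];p=vision.camera_params('wrist')
f=lambda u,v,z:wonz(T,p,u,v,z)
P=[f(*c,80) for c in((327,92),(312,293),(153,88),(162,289))];print(np.round(P,1),sum(P)/4)
d=lambda i,j:np.linalg.norm(P[i]-P[j]);print(d(0,1),d(2,3),d(0,2),d(1,3))
for a in (P[2]-P[0],P[3]-P[1]):print(np.arctan2(a[1],a[0]))
for a in (P[0]-P[1],P[2]-P[3]):print(np.arctan2(a[1],a[0])+np.pi/2)
print(f(240,193,72))"
```

```text
[[626.6 -31.6  80. ]
 [449.4  41.5  80. ]
 [681.6 107.8  80. ]
 [505.8 181.8  80. ]] [565.87735179  74.88783334  80.        ]
191.63696807835765 190.74832495188474 149.8641023226855 151.2747768404947
1.194843475031648
1.188794282278693
1.1798965028634938
1.1724445901345786
[568.92976069  72.94556483  72.        ]
```

View pics/c2.png

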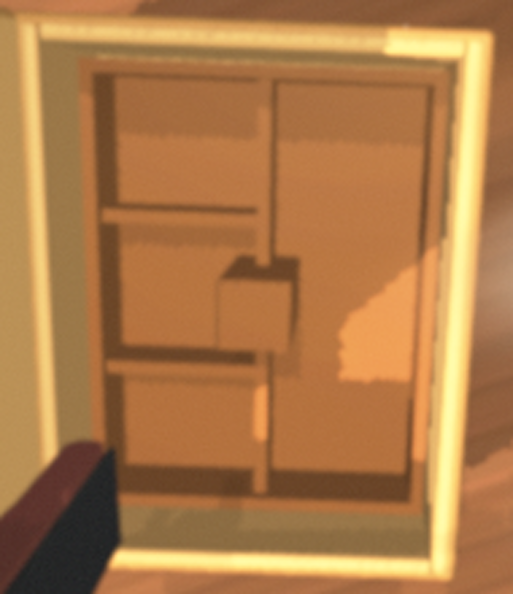

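The crop shows the knob's top face at crop x 217–293 and y 279–350, so its centre is at pixel (239.3, 196.3).

```bash
python3 -c "
from h import *
T=np.load('w1.npz')['T'];p=vision.camera_params('wrist')
k=wonz(T,p,239.3,196.3,72);print(k,np.linalg.norm(wonz(T,p,225.4,196.3,72)-wonz(T,p,253.5,196.3,72)))
o=readout.get_obs();print(o['ee_pos'],tooly(o)[0],o['qpos'])
t=np.array([566.5,75]);print((t-o['ee_pos'][:2])/40,np.degrees(1.183-np.pi-tooly(o)[0])/5)"
```

```text
[566.16978649  74.76605458  72.        ] 26.924084721180364
[548.52188952  44.20331794 302.26370861] -1.9213047736134015 [5.86792876e-02 3.14578217e-01 1.79670301e+00 2.98804248e-04
 1.03016303e+00 1.97983030e+00]
[0.44945276 0.76991705] -0.42728762992752206
```

Request:
servo_tool --plan '[[[-1,0.45,0.77,0,0,0,-0.43],[-1,0,0,-0.85,0,0,0],[-1,0,0,-0.85,0,0,0],[-1,0,0,-0.85,0,0,0],[-1,0,0,-0.85,0,0,0]]]'

```text
t: 2.23
ee_pos: [564.6, 71.3, 165.4]
orientation: [3.081, -0.612, -0.0]
ft_force: [0.6, -0.7, 0.4]
width: 88.0
grasp_force: 0.0
```

Request:
servo_tool --plan '[[[-1,0,0,0,0,0,0],[-1,0,0,0,0,0,0],[-1,0,0,0,0,0,0]]]'

```text
t: 2.48
ee_pos: [566.0, 71.7, 168.1]
orientation: [-3.081, 0.613, -0.002]
ft_force: [-0.1, 0.4, -0.1]
width: 88.0
grasp_force: 0.0
```

```bash
python3 -c "
from h import *
o=readout.get_obs();print(o['ee_pos'],tooly(o),o['ft_force'])
t=np.array([566.3,74.9,132]);print((t-o['ee_pos'])/40,np.degrees(1.183-np.pi-tooly(o)[0])/5)"
```

```text
[565.96599683  71.65943985 168.05089137] (np.float64(-1.9634476236089673), array([ 1.08329259e-03,  3.73500623e-05, -9.99999413e-01])) [-0.07995373  0.4254374  -0.06966419]
[ 0.00835008  0.081014   -0.90127228] 0.055633858352246365
```

Request:
servo_tool --plan '[[[-1,0.01,0.08,-0.3,0,0,0.06],[-1,0,0,-0.3,0,0,0],[-1,0,0,-0.3,0,0,0],[-1,0,0,0,0,0,0],[-1,0,0,0,0,0,0]]]'

```text
t: 2.9
ee_pos: [565.3, 75.5, 129.9]
orientation: [3.083, -0.604, -0.003]
ft_force: [0.2, -0.1, 0.3]
width: 87.9
grasp_force: 0.0
```

Request:
servo_tool --plan '[[[1,0,0,0,0,0,0],[1,0,0,0,0,0,0],[1,0,0,0,0,0,0],[1,0,0,0,0,0,0],[1,0,0,0,0,0,0]]]'

```text
t: 3.32
ee_pos: [566.0, 75.5, 131.0]
orientation: [-3.083, 0.604, -0.001]
ft_force: [0.2, -0.2, -0.2]
width: 57.6
grasp_force: 0.0
```

Request:
servo_tool --plan '[[[1,0,0,0,0,0,0],[1,0,0,0,0,0,0],[1,0,0,0,0,0,0]]]'

```text
t: 3.57
ee_pos: [565.9, 75.5, 130.7]
orientation: [-3.083, 0.604, -0.0]
ft_force: [-0.1, 0.2, 1.1]
width: 37.8
grasp_force: 0.0
```

Request:
servo_tool --plan '[[[1,0,0,0,0,0,0],[1,0,0,0,0,0,0],[1,0,0,0,0,0,0],[1,0,0,0,0,0,0],[1,0,0,0,0,0,0]]]'

```text
t: 3.98
ee_pos: [565.8, 75.5, 130.7]
orientation: [-3.083, 0.604, -0.0]
ft_force: [0.1, 0.4, 0.3]
width: 26.1
grasp_force: 30.0
```

Request:
servo_tool --plan '[[[1,0,0,0.2,0,0,0],[1,0,0,0.2,0,0,0],[1,0,0,0.2,0,0,0],[1,0,0,0,0,0,0]]]'

```text
t: 4.32
ee_pos: [566.8, 75.6, 156.7]
orientation: [-3.082, 0.604, -0.004]
ft_force: [0.1, -0.0, -2.6]
width: 25.5
grasp_force: 30.0
```

```bash
python3 -c "
from h import *
o=readout.get_obs();print(o['ee_pos'],tooly(o),o['ft_force'],o['moment'],o['width'],o['grasp_force'])"
```

```text
[566.78325881  75.57021657 156.67150592] (np.float64(-1.9576192714728573), array([ 2.94693605e-03,  3.11248063e-04, -9.99995609e-01])) [ 0.11982095 -0.00331088 -2.60297104] [ 0.05628301 -0.02079292 -0.02624392] 25.547096680989174 29.99905228614807
```

Request:
servo_tool --plan '[[[1,0,0,0.5,0,0,0],[1,0,0,0.5,0,0,0],[1,0,0,0.5,0,0,0],[1,0,0,0.5,0,0,0],[1,0,0,0,0,0,0]]]'

```text
t: 4.73
ee_pos: [567.7, 75.7, 238.6]
orientation: [-3.081, 0.603, -0.01]
ft_force: [0.9, 0.4, -2.4]
width: 26.0
grasp_force: 30.0
```

Request:
servo_tool --plan '[[[1,-0.17,-0.4,0,0,0,0],[1,-0.17,-0.4,0,0,0,0],[1,-0.17,-0.4,0,0,0,0],[1,-0.17,-0.4,0,0,0,0],[1,0,0,0,0,0,0]]]'

```text
t: 5.15
ee_pos: [536.8, 9.5, 233.5]
orientation: [3.081, -0.606, -0.004]
ft_force: [-0.3, 0.3, -2.0]
width: 26.0
grasp_force: 30.0
```

```bash
python3 -c "
from h import *
o=readout.get_obs();print(o['ee_pos'],tooly(o),o['ft_force'],o['moment'],o['width'],o['qpos'])
s=vision.get_image('scene');t=vision.get_image('top')
cv2.imwrite('pics/st1.png',cv2.hconcat([s[100:300,230:430],t[90:290,150:350]])[:,:,::-1])"
```

```text
[536.77673518   9.54140959 233.49928698] (np.float64(-1.9591761979850049), array([-2.68073956e-03, -6.15692453e-04, -9.99996217e-01])) [-0.3393273   0.33576611 -1.99794895] [0.05570043 0.00065834 0.02113941] 26.00959630731785 [-4.12601527e-03  3.90646095e-01  1.87480453e+00 -8.13972485e-04
  8.78820375e-01  1.95557217e+00]
```

View pics/st1.png

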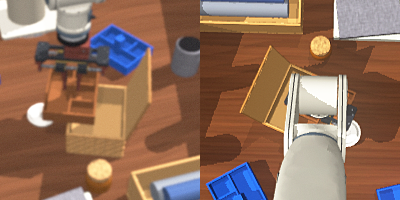

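The crop shows the tray hanging from the gripper (left half, about (80,95)), clear of the box and in front of it. Next is the +180° turn.

Request:
servo_tool --plan '[[[1,0,0,0,0,0,0.5],[1,0,0,0,0,0,1],[1,0,0,0,0,0,1],[1,0,0,0,0,0,1],[1,0,0,0,0,0,1]]]'

```text
t: 5.67
ee_pos: [539.0, 12.4, 234.3]
orientation: [-3.141, -0.017, -0.0]
ft_force: [-0.8, 0.8, -1.4]
width: 25.5
grasp_force: 30.0
```

Request:
servo_tool --plan '[[[1,0,0,0,0,0,1],[1,0,0,0,0,0,1],[1,0,0,0,0,0,1],[1,0,0,0,0,0,1],[1,0,0,0,0,0,1]]]'

```text
t: 6.08
ee_pos: [539.0, 12.4, 234.2]
orientation: [-3.063, -0.697, -0.0]
ft_force: [-0.3, -0.3, -2.6]
width: 25.7
grasp_force: 30.0
```

Request:
servo_tool --plan '[[[1,0,0,0,0,0,1],[1,0,0,0,0,0,1],[1,0,0,0,0,0,1],[1,0,0,0,0,0,1],[1,0,0,0,0,0,1]]]'

```text
t: 6.5
ee_pos: [539.0, 12.4, 234.2]
orientation: [-2.84, -1.343, -0.0]
ft_force: [0.6, 0.7, -2.6]
width: 25.7
grasp_force: 30.0
```

Request:
servo_tool --plan '[[[1,0,0,0,0,0,1],[1,0,0,0,0,0,1],[1,0,0,0,0,0,1],[1,0,0,0,0,0,1],[1,0,0,0,0,0,1]]]'

```text
t: 6.92
ee_pos: [539.0, 12.4, 234.3]
orientation: [-2.482, -1.926, -0.0]
ft_force: [-0.7, -0.7, -2.8]
width: 26.1
grasp_force: 30.0
```

Request:
servo_tool --plan '[[[1,0,0,0,0,0,1],[1,0,0,0,0,0,1],[1,0,0,0,0,0,1],[1,0,0,0,0,0,1],[1,0,0,0,0,0,1]]]'

```text
t: 7.33
ee_pos: [539.0, 12.4, 234.3]
orientation: [-2.006, -2.418, -0.0]
ft_force: [-0.6, 0.4, -2.5]
width: 26.0
grasp_force: 30.0
```

Request:
servo_tool --plan '[[[1,0,0,0,0,0,1],[1,0,0,0,0,0,1],[1,0,0,0,0,0,1],[1,0,0,0,0,0,1],[1,0,0,0,0,0,1]]]'

```text
t: 7.75
ee_pos: [539.0, 12.4, 234.2]
orientation: [-1.435, -2.794, -0.0]
ft_force: [0.4, -0.7, -1.9]
width: 25.9
grasp_force: 30.0
```

Request:
servo_tool --plan '[[[1,0,0,0,0,0,1],[1,0,0,0,0,0,1],[1,0,0,0,0,0,1],[1,0,0,0,0,0,1],[1,0,0,0,0,0,1]]]'

```text
t: 8.17
ee_pos: [539.0, 12.4, 234.2]
orientation: [0.796, 3.039, 0.0]
ft_force: [0.1, -0.1, -1.9]
width: 26.3
grasp_force: 30.0
```

Request:
servo_tool --plan '[[[1,0,0,0,0,0,1],[1,0,0,0,0,0,0.5],[1,0,0,0,0,0,0],[1,0,0,0,0,0,0],[1,0,0,0,0,0,0]]]'

```text
t: 8.58
ee_pos: [538.8, 11.9, 234.4]
orientation: [-0.605, -3.083, -0.0]
ft_force: [0.2, 0.7, -2.2]
width: 25.6
grasp_force: 30.0
```

```bash
python3 -c "
from h import *
o=readout.get_obs();print(o['ee_pos'],tooly(o),o['ft_force'],o['moment'],o['width'],o['qpos'])
t=np.array([566,75.5,0]);print((t-o['ee_pos'])/40,np.degrees(1.183-tooly(o)[0])/5)"
```

```text
[538.76815098  11.92436151 234.44000874] (np.float64(1.1829673530237765), array([-5.59083837e-05,  8.94070820e-05, -9.99999994e-01])) [ 0.16023931  0.65454885 -2.21200074] [ 0.03008768 -0.10593844  0.00529015] 25.637013546871128 [ 7.10809408e-06  3.91113823e-01  1.87111620e+00  1.16058102e-04
  8.79418544e-01 -1.18303425e+00]
[ 0.68079623  1.58939096 -5.86100022] 0.0003741067902942825
```

Request:
servo_tool --plan '[[[1,0.17,0.4,0,0,0,0],[1,0.17,0.4,0,0,0,0],[1,0.17,0.4,0,0,0,0],[1,0.17,0.38,0,0,0,0],[1,0,0,0,0,0,0]]]'

```text
t: 9.0
ee_pos: [567.1, 76.9, 234.8]
orientation: [0.603, 3.082, 0.002]
ft_force: [-0.1, -0.5, -2.4]
width: 25.5
grasp_force: 30.0
```

Request:
servo_tool --plan '[[[1,0,0,0,0,0,0],[1,0,0,0,0,0,0],[1,0,0,0,0,0,0]]]'

```text
t: 9.25
ee_pos: [565.3, 74.0, 234.5]
orientation: [-0.605, -3.082, 0.001]
ft_force: [-1.0, 0.2, -2.6]
width: 25.9
grasp_force: 30.0
```

```bash
python3 -c "
from h import *
o=readout.get_obs();print(o['ee_pos'],tooly(o),o['ft_force'],o['moment'],o['width'])
t=np.array([566,75.4,0]);print((t-o['ee_pos'])/40,np.degrees(1.183-tooly(o)[0])/5)"
```

```text
[565.34247562  74.03833957 234.50530682] (np.float64(1.1831813144649868), array([-6.95382038e-04, -2.05704893e-04, -9.99999737e-01])) [-0.95611548  0.17814438 -2.63020023] [ 0.05040894 -0.2092519   0.0725263 ] 25.870401073928573
[ 0.01643811  0.03404151 -5.86263267] -0.002077710721682133
```

Lower in stages: tray bottom to about 86 first, then into the box.

Request:
servo_tool --plan '[[[1,0.015,0.035,-0.2,0,0,0],[1,0,0,-0.2,0,0,0],[1,0,0,-0.2,0,0,0],[1,0,0,0,0,0,0],[1,0,0,0,0,0,0]]]'

```text
t: 9.67
ee_pos: [565.9, 75.9, 209.6]
orientation: [-0.604, -3.081, 0.001]
ft_force: [-0.7, -0.7, -2.9]
width: 25.5
grasp_force: 30.0
```

Request:
servo_tool --plan '[[[1,0,0,-0.1,0,0,0],[1,0,0,-0.1,0,0,0],[1,0,0,-0.1,0,0,0],[1,0,0,-0.05,0,0,0],[1,0,0,0,0,0,0]]]'

```text
t: 10.08
ee_pos: [565.3, 76.6, 196.3]
orientation: [-0.604, -3.08, -0.0]
ft_force: [-5.4, 3.9, 2.7]
width: 26.2
grasp_force: 30.0
```

Contact: the force points along the box's +y, so I shift about 2 mm that way.

Request:
servo_tool --plan '[[[1,-0.05,0.02,0,0,0,0],[1,0,0,0,0,0,0],[1,0,0,-0.05,0,0,0],[1,0,0,-0.05,0,0,0],[1,0,0,0,0,0,0]]]'

```text
t: 10.5
ee_pos: [563.7, 77.2, 192.5]
orientation: [-0.604, -3.081, -0.0]
ft_force: [-5.2, 3.7, 3.4]
width: 25.6
grasp_force: 30.0
```

Request:
servo_tool --plan '[[[1,-0.05,0.02,0,0,0,0],[1,0,0,0,0,0,0],[1,0,0,0,0,0,0]]]'

```text
t: 10.75
ee_pos: [562.5, 77.5, 192.5]
orientation: [0.604, 3.083, -0.0]
ft_force: [0.8, -0.8, -2.7]
width: 26.0
grasp_force: 30.0
```

```bash
python3 -c "
from h import *
o=readout.get_obs();print(o['ee_pos'],tooly(o),o['ft_force'],o['moment'],o['width'])
s=vision.get_image('scene')[110:270,260:420];cv2.imwrite('pics/s2.png',cv2.resize(s,None,fx=3.7,fy=3.7,interpolation=cv2.INTER_CUBIC)[:,:,::-1])"
```

```text
[562.50090236  77.53063928 192.51524878] (np.float64(1.1839837113209344), array([ 2.47506137e-04, -2.04371090e-04, -9.99999948e-01])) [ 0.84713437 -0.75593348 -2.72914855] [ 0.02929483 -0.07891428 -0.00403195] 26.031058122004836
```

View pics/s2.png

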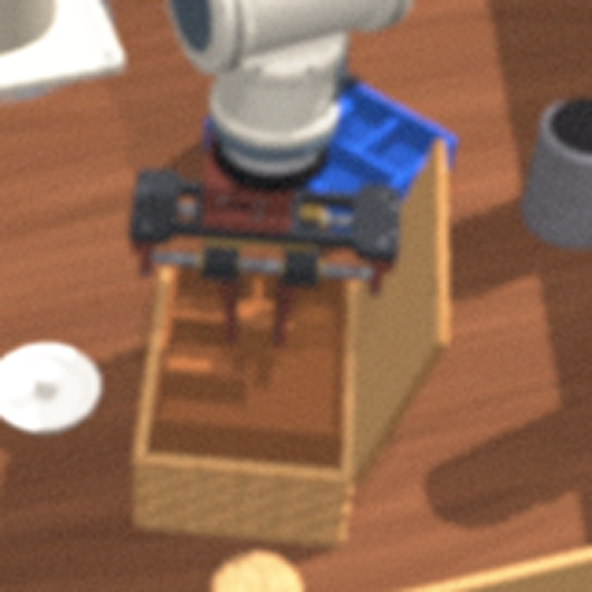

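The picture shows the tray level in the box, small compartments on the front side, with no contact force now. I carry on down.

Request:
servo_tool --plan '[[[1,0,0,-0.12,0,0,0],[1,0,0,-0.12,0,0,0],[1,0,0,-0.12,0,0,0],[1,0,0,-0.12,0,0,0],[1,0,0,0,0,0,0]]]'

```text
t: 11.22
ee_pos: [561.8, 77.6, 172.1]
orientation: [-0.604, -3.081, 0.001]
ft_force: [0.8, 0.6, -3.4]
width: 25.8
grasp_force: 30.0
```

Request:
servo_tool --plan '[[[1,0,0,-0.12,0,0,0],[1,0,0,-0.12,0,0,0],[1,0,0,-0.12,0,0,0],[1,0,0,-0.12,0,0,0],[1,0,0,0,0,0,0]]]'

```text
t: 11.63
ee_pos: [561.8, 77.6, 153.1]
orientation: [-0.604, -3.081, 0.001]
ft_force: [0.3, 0.1, -2.6]
width: 25.9
grasp_force: 30.0
```

Request:
servo_tool --plan '[[[1,0,0,-0.11,0,0,0],[1,0,0,-0.11,0,0,0],[1,0,0,-0.11,0,0,0],[1,0,0,-0.11,0,0,0],[1,0,0,0,0,0,0]]]'

```text
t: 12.05
ee_pos: [562.6, 77.6, 136.2]
orientation: [0.604, 3.083, 0.0]
ft_force: [0.5, 0.5, -1.0]
width: 25.9
grasp_force: 30.0
```

Request:
servo_tool --plan '[[[1,0,0,-0.06,0,0,0],[1,0,0,-0.06,0,0,0],[1,0,0,0,0,0,0]]]'

```text
t: 12.3
ee_pos: [563.5, 77.6, 132.4]
orientation: [0.604, 3.081, 0.001]
ft_force: [3.2, -0.7, 3.1]
width: 25.9
grasp_force: 30.0
```

Request:
servo_tool --plan '[[[1,0,0,-0.05,0,0,0],[1,0,0,0,0,0,0],[1,0,0,0,0,0,0]]]'

```text
t: 12.55
ee_pos: [563.2, 77.6, 130.3]
orientation: [0.604, 3.081, 0.001]
ft_force: [4.5, -2.5, 3.5]
width: 26.1
grasp_force: 30.0
```

Request:
servo_tool --plan '[[[1,0.035,-0.015,0,0,0,0],[1,0,0,0,0,0,0],[1,0,0,-0.04,0,0,0],[1,0,0,0,0,0,0]]]'

```text
t: 12.88
ee_pos: [563.6, 77.4, 130.0]
orientation: [-0.604, -3.082, -0.001]
ft_force: [-3.3, 1.0, 22.4]
width: 26.0
grasp_force: 30.0
```

Firm on the floor at the original height (25 N, z 130). I ease off and release.

Request:
servo_tool --plan '[[[1,0,0,0.03,0,0,0],[-1,0,0,0,0,0,0],[-1,0,0,0,0,0,0],[-1,0,0,0,0,0,0],[-1,0,0,0,0,0,0]]]'

```text
t: 13.3
ee_pos: [563.2, 77.0, 128.9]
orientation: [-0.604, -3.081, 0.001]
ft_force: [1.1, 0.5, 0.5]
width: 49.3
grasp_force: 0.0
```

Request:
servo_tool --plan '[[[-1,0,0,0,0,0,0],[-1,0,0,0,0,0,0],[-1,0,0,0,0,0,0],[-1,0,0,0,0,0,0],[-1,0,0,0,0,0,0]]]'

```text
t: 13.72
ee_pos: [563.8, 77.1, 129.4]
orientation: [-0.604, -3.083, 0.0]
ft_force: [1.0, 0.9, -0.2]
width: 82.1
grasp_force: 0.0
```

Request:
servo_tool --plan '[[[-1,0,0,0.5,0,0,0],[-1,0,0,0.9,0,0,0],[-1,0,0,0.9,0,0,0],[-1,0,0,0.9,0,0,0],[-1,0,0,0.9,0,0,0]]]'

```text
t: 14.13
ee_pos: [563.4, 77.0, 295.1]
orientation: [-0.604, -3.083, 0.0]
ft_force: [0.4, 0.5, -0.4]
width: 88.0
grasp_force: 0.0
```

Request:
servo_tool --plan '[[[-1,-0.38,-0.92,0,0,0,0],[-1,0,0,0,0,0,0],[-1,0,0,0,0,0,0],[-1,0,0,0,0,0,0]]]'

```text
t: 14.47
ee_pos: [548.4, 40.2, 293.1]
orientation: [-0.605, -3.082, -0.0]
ft_force: [-0.3, -0.5, 0.0]
width: 88.0
grasp_force: 0.0
```

```bash
python3 -c "
from h import *
T,p,o=wristT();np.savez('w2.npz',T=T);save('wrist','w2.png');print(tooly(o),o['ee_pos'],o['ft_force'])"
```

```text
(np.float64(1.1829980335875754), array([-5.42641255e-04,  2.36311084e-04, -9.99999825e-01])) [548.40524711  40.24010704 293.13654221] [-0.28056519 -0.53112214  0.0438672 ]
```

View pics/w2.png

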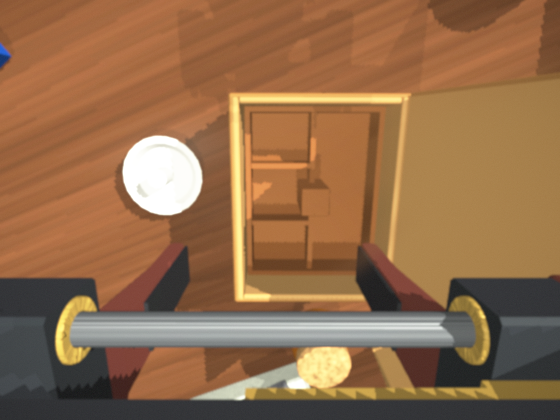

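The wrist view shows the tray down in the box, small compartments on the front (left, dish side) and the knob at about (315,200). The lid is still open on the right. I check the knob position and work out the lid push.

```bash
python3 -c "
from h import *
T=np.load('w2.npz')['T'];p=vision.camera_params('wrist')
f=lambda u,v,z:wonz(T,p,u,v,z)
print('knob',f(314.5,200,72),'w',np.linalg.norm(f(301,200,72)-f(329,200,72)))
P=[f(230,94,80),f(409,95,80),f(237,300,80)];print('centre',(P[1]+P[2])/2,np.linalg.norm(P[0]-P[1]),np.linalg.norm(P[0]-P[2]))
o=readout.get_obs();u=np.array([.379,.926]);t=np.r_[[565,76]+165*u,340];print(o['ee_pos'],t,(t-o['ee_pos'])/40)
for th in(1.57,1.3,1,.7,.4,.2,0):
  X=89-115*np.cos(th)+8*np.sin(th);print(th,([565,76]+X*u).round(),round(160+115*np.sin(th)+8*np.cos(th)))
"
```

```text
knob [562.72310407  76.75301624  72.        ] w 26.07267536226808
centre [566.26455402  75.86946391  80.        ] 149.77453527980478 191.6616349955562
[548.487267    40.55627472 292.84939744] [627.535 228.79  340.   ] [1.97619332 4.70584313 1.17876506]
1.57 [602. 166.] 275
1.3 [590. 137.] 273
1 [578. 107.] 261
0.7 [567.  82.] 240
0.4 [560.  63.] 212
0.2 [557.  56.] 191
0 [555.  52.] 168
```

Knob sits within the play, to box +y, at seat height. Now I go over the lid with closed fingers.

Request:
servo_tool --plan '[[[1,0,0,0.6,0,0,0],[1,0,0,0.6,0,0,0],[1,0.33,0.785,0,0,0,0],[1,0.33,0.785,0,0,0,0],[1,0.33,0.785,0,0,0,0]]]'

```text
t: 14.93
ee_pos: [588.8, 136.2, 341.2]
orientation: [-0.605, -3.083, -0.0]
ft_force: [0.2, -0.5, -0.4]
width: 58.1
grasp_force: 0.0
```

Request:
servo_tool --plan '[[[1,0.33,0.785,0,0,0,0],[1,0.33,0.785,0,0,0,0],[1,0.33,0.785,0,0,0,0],[1,0,0,0,0,0,0],[1,0,0,0,0,0,0]]]'

```text
t: 15.35
ee_pos: [627.7, 231.0, 339.7]
orientation: [-0.598, -3.082, 0.002]
ft_force: [0.1, -0.1, -0.4]
width: 24.6
grasp_force: 0.0
```

Request:
servo_tool --plan '[[[1,0,0,-0.4,0,0,0],[1,0,0,-0.4,0,0,0],[1,0,0,-0.4,0,0,0],[1,0,0,-0.4,0,0,0],[1,0,0,0,0,0,0]]]'

```text
t: 15.77
ee_pos: [625.7, 227.2, 273.5]
orientation: [-0.604, -3.077, 0.006]
ft_force: [-1.8, 0.3, 0.2]
width: 0.8
grasp_force: 0.0
```

Request:
servo_tool --plan '[[[1,-0.15,-0.37,0,0,0,0],[1,-0.15,-0.37,0,0,0,0],[1,-0.15,-0.37,0,0,0,0],[1,-0.15,-0.37,0,0,0,0],[1,0,0,0,0,0,0]]]'

```text
t: 16.18
ee_pos: [602.9, 166.6, 278.4]
orientation: [0.607, 3.082, -0.001]
ft_force: [-0.1, -0.5, 0.1]
width: 0.5
grasp_force: 0.0
```

Request:
servo_tool --plan '[[[1,-0.1,-0.24,0,0,0,0],[1,-0.1,-0.24,0,0,0,0],[1,-0.1,-0.24,0,0,0,0],[1,0,0,0,0,0,0]]]'

```text
t: 16.52
ee_pos: [590.9, 138.9, 277.2]
orientation: [-0.605, -3.082, 0.002]
ft_force: [-0.5, -0.1, -0.5]
width: 0.7
grasp_force: 0.0
```

Request:
servo_tool --plan '[[[1,-0.1,-0.25,-0.1,0,0,0],[1,-0.1,-0.25,-0.13,0,0,0],[1,-0.1,-0.25,-0.17,0,0,0]]]'

```text
t: 16.77
ee_pos: [579.7, 110.0, 261.3]
orientation: [0.603, 3.082, 0.0]
ft_force: [1.0, 1.8, 4.0]
width: 0.5
grasp_force: 1.7
```

```bash
python3 -c "
from h import *
o=readout.get_obs();print(o['ee_pos'],o['ft_force'])
s=vision.get_image('scene')[80:280,240:440];cv2.imwrite('pics/s3.png',cv2.resize(s,None,fx=3,fy=3,interpolation=cv2.INTER_CUBIC)[:,:,::-1])"
```

```text
[579.66883108 109.96762005 261.33993425] [1.02690415 1.7904148  4.00382761]
```

View pics/s3.png

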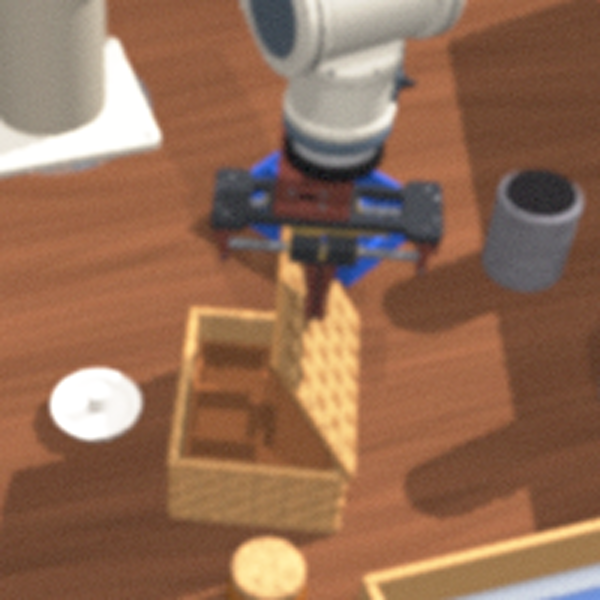

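The lid is following the fingers, about 1 rad and pivoting forward, with the tips on its back and the tray level in the box. I continue along the arc.

Request:
servo_tool --plan '[[[1,-0.1,-0.24,-0.17,0,0,0],[1,-0.1,-0.22,-0.2,0,0,0],[1,-0.08,-0.2,-0.2,0,0,0],[1,-0.07,-0.17,-0.22,0,0,0]]]'

```text
t: 17.15
ee_pos: [565.3, 76.3, 229.0]
orientation: [-0.604, -3.083, 0.001]
ft_force: [0.3, -0.2, 3.8]
width: 0.3
grasp_force: 1.5
```

Request:
servo_tool --plan '[[[1,-0.07,-0.17,-0.25,0,0,0],[1,-0.06,-0.14,-0.25,0,0,0],[1,-0.05,-0.12,-0.25,0,0,0],[1,-0.04,-0.1,-0.25,0,0,0]]]'

```text
t: 17.48
ee_pos: [556.7, 55.9, 188.6]
orientation: [-0.604, -3.083, -0.0]
ft_force: [0.2, 2.1, 3.0]
width: 0.5
grasp_force: 1.2
```

Request:
servo_tool --plan '[[[1,-0.01,-0.03,-0.15,0,0,0],[1,-0.01,-0.03,-0.15,0,0,0],[1,0,0,-0.12,0,0,0],[1,0,0,-0.08,0,0,0],[1,0,0,-0.05,0,0,0]]]'

```text
t: 17.9
ee_pos: [555.9, 53.8, 168.0]
orientation: [-0.603, -3.082, 0.001]
ft_force: [-9.0, -2.5, 29.2]
width: 0.5
grasp_force: 14.5
```

Request:
servo_tool --plan '[[[1,0,0,0.3,0,0,0],[1,0,0,0.8,0,0,0],[1,0,0,0.8,0,0,0],[1,0,0,0.8,0,0,0],[1,-0.5,-0.5,0.3,0,0,0]]]'

```text
t: 18.32
ee_pos: [540.6, 35.9, 293.0]
orientation: [0.599, 3.074, 0.005]
ft_force: [-0.3, -0.9, 0.9]
width: 0.5
grasp_force: 0.0
```

Request:
servo_tool --plan '[[[1,-0.6,-0.8,0,0,0,0],[1,-0.6,-0.8,0,0,0,0],[1,-0.6,-0.8,0,0,0,0],[1,0,0,0,0,0,0],[1,0,0,0,0,0,0]]]'

```text
t: 18.73
ee_pos: [463.5, -63.1, 288.5]
orientation: [0.608, 3.081, 0.001]
ft_force: [0.1, -0.7, -0.3]
width: 0.6
grasp_force: 0.0
```

Request:
servo_tool --plan '[[[1,0,0,0,0,0,0],[1,0,0,0,0,0,0],[1,0,0,0,0,0,0],[1,0,0,0,0,0,0],[1,0,0,0,0,0,0]]]'

```text
t: 19.15
ee_pos: [464.6, -61.5, 287.7]
orientation: [-0.602, -3.083, -0.0]
ft_force: [-0.0, 0.3, 0.1]
width: 0.3
grasp_force: 0.0
```

```bash
python3 -c "
from h import *
o=readout.get_obs();print(o['t'],o['ee_pos'],o['ft_force'])
s=vision.get_image('scene')
# lid: expected closed-lid free edge corners vs. rattan mask
u=np.array([.379,.926]);w=np.array([-.926,.379]);c=np.array([566,75.5])
Q=[proj('scene',np.r_[c+a*75*u+b*95*w,88]) for a,b in((-1,-1),(-1,1),(1,1),(1,-1))];print(np.round(Q))
hsv=cv2.cvtColor(s,cv2.COLOR_RGB2HSV);m=cv2.inRange(hsv,(12,70,120),(28,255,255))
poly=np.zeros_like(m);cv2.fillConvexPoly(poly,np.int32(Q),255);print('fill',(m&poly).sum()/poly.sum())
k=cv2.findContours(m,0,2)[0]
for x in k:
  b=cv2.boundingRect(x)
  if cv2.contourArea(x)>1500:print(b,cv2.approxPolyDP(x,4,True).reshape(-1,2).tolist() if 250<b[0]+b[2]/2<400 and b[1]<250 else '')
"
```

```text
19.15 [464.62224025 -61.45272923 287.70932642] [-0.01677872  0.29618331  0.13667649]
[[296. 232.]
 [303. 180.]
 [356. 184.]
 [354. 237.]]
fill 1.0
(160, 317, 400, 103) 
(355, 241, 169, 105) 
(294, 179, 66, 80) [[303, 179], [295, 250], [352, 257], [358, 240], [359, 183]]
(43, 171, 118, 101) 
(503, 17, 57, 138) 
(280, 0, 269, 120) 
(0, 0, 235, 420)
```

The lid's outline matches the closed lid at 88 mm, the expected corners are completely filled, and the robot is clear.

```bash
python3 -c "
from workcell import close_job
print(close_job())"
```

```text
the job is handed in; nothing more can be done
None
```

The tray is turned half round and seated with the three small compartments at the front, and the lid is closed; I handed the job in at about 19 s, but the judge's result was not shown.

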